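Stack the pencil cases and press the column home in the caddy

ROBOT

A 7-joint arm with a two-finger parallel gripper is mounted at the origin on the work surface. World frame = base frame: x ahead of the robot, y to its left, z up, the work surface at z = 0. Lengths are in m, angles in degrees, forces in N, time in s.
With the tool pointing down it reaches from about 0.35 to 0.9 m from the base axis. Payload 19.9 kg.
Tool frame: the origin (TCP) lies at the very end of the fingers, on their centre line; the grasp point (between the pads) lies 19 mm behind it; z points along the fingers, y is the line along which they close (so a half turn about z gives the same grasp; the last joint's range is limited). The gripper opens to 94 mm and grips with 3 to 60 N. Pads are 16 mm wide; open, the fingers measure 119 mm over their backs; the gripper's body (75 mm by 177 mm) begins 78 mm behind the grasp point.
Start: joints at [-79.04, 23.915, -0.59, 92.452, 0.269, 63.638, -3.037], TCP at [0.144, 0.608, 0.205] pointing down, gripper open.
Joint ranges: [-161.28, 161.28], [-22.2, 115.67], [-73.04, 71.86], [3.21, 147.25], [-68.34, 248.33], [10.77, 114.83], [-161.83, 161.83]. Speed limits (degrees/s): [108.29, 108.29, 136.94, 136.94, 172.46, 172.46, 172.46].

INTERFACE

Orientations are given as [roll, pitch, yaw] about the fixed x, y, z axes, in that order (R = Rz(yaw) Ry(pitch) Rx(roll)).
In Python, from bench import * gives the robot as it stands. The module is installed in compiled form; this text tells all that it offers.
- The arm moves only by the tool apply_moves, never from a script. Its argument "targets" is a list of rows, each a list of 7 numbers: the shift along the tool's x, y, z in m, then the turn, a rotation vector about the tool's x, y, z in rad, then the finger opening in m, from 0 to 0.094. In form: [[dx, dy, dz, ax, ay, az, hand], ...]. A call has 1 to 8 rows; each row shifts and turns the commanded pose from where the row before left it, along the tool's axes as they then stand; what a row does not reach is not made up. A row lasts 1/12 s, in which the tool goes at most 41.7 mm and 7.16 degrees, less where a joint would pass 70% of its speed; a pose out of reach is approached as far as the arm can. A call is refused whole if a number of a shift passes 0.0417 or a number of a turn 0.125, either way. A call with a gripper value outside its range is refused whole. The fingers move at their own pace and stop on an object; "force" is the grip in N (left out, the last holds). Time passes only in rows, so rows that do not move let the fingers close. It gives the time, the measured TCP pose, the force, the opening and the grip force at its end, in the units of the state.
- get_obs(): the state, without advancing time (a new reading comes with each control period).
- read_camera(name): name is "scene" or "top"; returns a dict with "color" (400x640x3 uint8, red, green, blue), "depth" (400x640 float32, m along the optical axis (not along the pixel's ray), 0 where there is no reading), "fx", "fy", "cx", "cy" (pixels), "dist" ([k1, k2, p1, p2, k3] as OpenCV has them; the pictures are not rectified), "view" (4x4, takes a point from world to camera coordinates). Camera axes: x right, y down, z forward; pixel columns grow to the right and rows downward; lengths in m; the calibration is good to about 2 mm. A picture is of the moment at which its call begins.
- finish_job(): hands the job in; it is judged then, once.
The state is a dict: "time": time; "q": joint angles; "qvel": joint speeds; "tau": joint torques, N m; "tcp_pos": TCP position; "ee_rot": TCP orientation; "wrist_force": force on the tool from outside, world axes, zero at the start; "moment": the same for the moment, N m; "opening": opening from 0.0 (shut) to 1.0 (fully open); "gripper_force": force on a finger pad.
Only numpy, scipy, OpenCV 4.12 (cv2) and the standard library are available. Lean on these libraries where they do the work, as an engineer would, in place of code of your own. Each camera call takes 0.05 s, during which the arm holds its last target. There are 200 camera calls.

TASK

The yellow caddy is to hold all three orange pencil cases as one neat column: set the deep case squarely on the case already lying in the caddy, then the shallow case squarely on top, without banging them down. Then, with the door still open, gently push the whole column back until you feel it firmly against the caddy's adjustable back rest, all edges flush, and swing the door fully shut. Do not disturb the cup, the crayons or the stamp.

Things in the scene. Friction and masses are not known exactly. Their poses are not given: they have to be found in the camera images.
- caddy: Yellow caddy fixed to the table. Origin: on the table, middle of the door opening; x points through the opening to the back, y left (hinge side), z up. In mm: floor 5 thick from x = -44 (open sill before the door) to 105, 190 wide. Side curbs beyond y = +-89, only 24 high. Hinge post radius 5 at x = 0, y = 94, 85 high.
- caddy_back (a point): Top middle of the fixed back wall's inner face (caddy x = 99 mm, 70 high). Before it stands the adjustable back rest, an upright plate parallel to the wall, 160 wide, 85 high over the table. Its front face is set anywhere from caddy x = 68 to 92 mm; it is stiff and stays put. Its setting is not reported: see it or feel for it.
- door (a joint): Side door of the caddy, rad: 0 = fully shut (panel across the opening, in the plane x = 0 of the caddy), 1.57 = open square, pointing out of the caddy along its -x; 1.9 at most. It starts open at 1.4 to 1.75 and stays where it is left.
- door_hinge (a point): Point on the door's vertical hinge axis (caddy x = 0, y = 90), at mid height of the door, 43 mm over the table. The door panel is 6 thick, centred on the line from here to door_edge, 72 high (7 to 79 over the table), smooth on both sides, no handle.
- door_edge (a point): Middle of the door's free upright edge, 178 mm from the hinge.
- base_case: Closed hard orange pencil case, 62 (x) x 150 (y) x 30 (z), lying in the caddy's doorway, long side along the caddy's y, partly out over the sill. Origin: centre of its underside. About 0.3 kg.
- deep_case: Closed hard orange pencil case, 62 (x) x 150 (y) x 36 (z), on the table: the deeper of the two loose cases. Origin: centre of its underside. About 0.2 kg.
- shallow_case: Closed hard orange pencil case, 62 (x) x 150 (y) x 24 (z), on the table: the shallower of the two loose cases. Origin: centre of its underside. About 0.15 kg.
- cup: Bystander: stainless steel cup, 74 across, 85 high, upright. Origin: centre of its underside.
- crayon_a: Bystander: chunky six-sided wax crayon, 100 long (x), 18 thick. Origin: under its middle.
- crayon_b: Bystander: the second such crayon. Origin: under its middle.
- stamp: Bystander: blue silicone stamp, 38 across, 42 high. Origin: centre of its underside.
Not all that is in view belongs to the job. Leave any turquoise look-alike of the base_case alone. What is shaped like the shallow_case but pink is not meant.

How it is judged:
By the outcome, as a careful person would: the job done as asked, in the order asked, and still so for the second after the job is handed in, with the robot touching nothing.
It also fails if it takes over 72 s, if anything falls off the work surface, if the arm or the gripper's body presses on something with over 40 N, if the wrist force passes 120 N, or if a joint passes its speed limit or range.

## Working session

There is one attempt and no reset: what is moved stays moved. The work goes in short steps, Python scripts to look and compute and a tool call to move; the robot and the scene stay as the last step left them, time stands still between calls to the robot, and variables do not carry over. Pictures are saved under pics/ and viewed, at most 10 in all, crops included, and the job is handed in when it is done.

Besides the shell and the picture viewer there is one more tool, called after "Request:" by a JSON object that holds its "fn" and its "kwargs", one argument or row to a line. apply_moves: Moves the arm, as the interface text tells. Its arguments: {"type":"object","properties":{"targets":{"type":"array"},"force":{"type":"number"}},"required":["targets"]}

```bash
mkdir -p pics
python3 - <<'E'
from bench import *
import cv2,numpy as np,pickle
o=get_obs();print(o)
for n in("scene","top"):
    c=read_camera(n);pickle.dump(c,open(n+".pkl","wb"));cv2.imwrite(f"pics/{n}0.png",c["color"][...,::-1])
    print(n,c["fx"],c["fy"],c["cx"],c["cy"],c["dist"]);print(np.round(c["view"],4), (c["depth"]>0).mean())
E
```

```text
{'time': 0.0, 'q': array([-79.04047178,  23.94710092,  -0.59069086,  92.48635913,
         0.27004485,  63.63730091,  -3.03711138]), 'qvel': array([-0.05620777, -0.07080862,  0.0860769 , -0.03029244,  0.02081412,
       -0.04240146, -0.02875552]), 'tau': array([-8.61691842e-05, -8.51252460e+01,  6.38578087e-01, -4.25985610e+01,
       -4.88696597e-02,  1.86039973e-02,  1.10418491e-04]), 'tcp_pos': array([0.14410183, 0.60776867, 0.20482935]), 'ee_rot': array([-1.79930825e+02,  5.73430935e-03,  1.66663418e+02]), 'wrist_force': array([ 0.15163556,  0.46239148, -0.39150239]), 'moment': array([ 0.00587603, -0.04463063, -0.00786098]), 'gripper_force': 0.0, 'opening': 1.0009974363711105}
scene 398.6463622673227 398.6463622673227 320.241612087064 206.39627043428334 [0.00683777 0.         0.         0.         0.        ]
[[ 0.7247  0.6889 -0.0135 -0.4131]
 [ 0.5187 -0.5584 -0.6475 -0.228 ]
 [-0.4536  0.4622 -0.762   1.2384]
 [ 0.      0.      0.      1.    ]] 0.99588671875
top 514.1208153128172 514.1208153128172 323.2674012846162 200.7223575714632 [0.00629513 0.         0.         0.         0.        ]
[[ 0.0225 -0.9996 -0.0195  0.013 ]
 [-0.993  -0.02   -0.1166  0.5861]
 [ 0.1162  0.022  -0.993   1.188 ]
 [ 0.      0.      0.      1.    ]] 0.99609375
```

View pics/scene0.png

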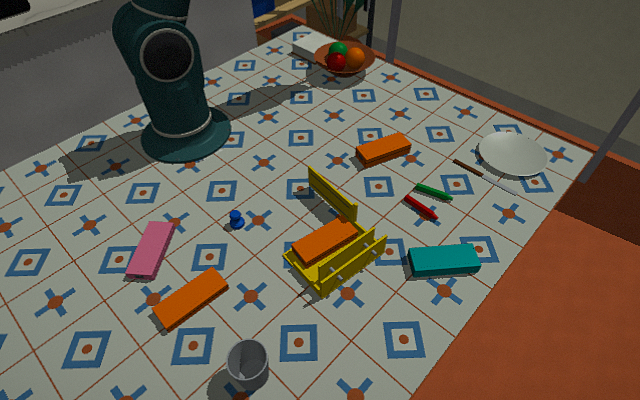

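View pics/top0.png

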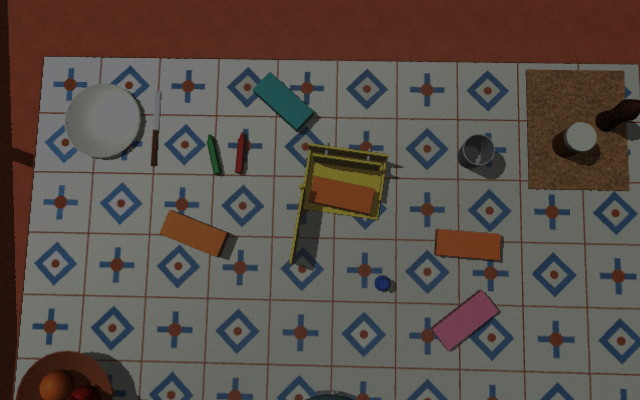

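The scene view shows two loose orange cases at about (192,298) and (383,149), which are (468,245) and (195,233) in the top view. The base case is at (323,240) / (343,195), in the caddy with its door open. The pink and turquoise look-alikes, stamp, cup and crayons are separate. Next I measure heights to tell the deep case from the shallow one.

```bash
cat > h.py <<'E'
import cv2,numpy as np,pickle
def cloud(c):
    K=np.array([[c["fx"],0,c["cx"]],[0,c["fy"],c["cy"]],[0,0,1.]])
    h,w=c["depth"].shape;u,v=np.meshgrid(np.arange(w),np.arange(h))
    p=cv2.undistortPoints(np.stack([u,v],-1).reshape(-1,1,2).astype(float),K,np.array(c["dist"])).reshape(h,w,2)
    P=np.dstack([p[...,0],p[...,1],np.ones((h,w))])*c["depth"][...,None]
    V=c["view"];return (P-V[:3,3])@V[:3,:3]
def ray(c,px,z):
    K=np.array([[c["fx"],0,c["cx"]],[0,c["fy"],c["cy"]],[0,0,1.]])
    p=cv2.undistortPoints(np.array(px,float).reshape(-1,1,2),K,np.array(c["dist"])).reshape(-1,2)
    V=c["view"];d=np.c_[p,np.ones(len(p))]@V[:3,:3];o=-V[:3,:3].T@V[:3,3]
    return o+d*((z-o[2])/d[:,2])[:,None]
def mask(c,lo,hi,s=110,v=50):
    return cv2.inRange(cv2.cvtColor(c["color"],cv2.COLOR_RGB2HSV),(lo,s,v),(hi,255,255))
def rect(P):
    r=cv2.minAreaRect((P[:,:2]*1000).astype(np.float32));(x,y),(a,b),t=r
    if a<b:a,b,t=b,a,t+90
    return np.round([x,y,a,b,(t+90)%180-90],1)   # mm, long, short, deg of long axis
E
python3 - <<'E'
from h import *
for n in("top","scene"):
    c=pickle.load(open(n+".pkl","rb"));X=cloud(c)
    for nm,lo,hi in(("orange",5,17),("yellow",23,34),("teal",80,95),("pink",160,174),("blue",108,125),("red",176,180),("green",50,75)):
        m=mask(c,lo,hi,130 if nm!="pink" else 60)
        m[X[...,2]<.008]=0;m[X[...,0]<.25]=0
        k,L,s,ce=cv2.connectedComponentsWithStats(m)
        for i in range(1,k):
            if s[i,4]<60:continue
            P=X[L==i];z=np.percentile(P[:,2],[5,50,95])*1000
            T=P[abs(P[:,2]-np.percentile(P[:,2],80))<.004]
            print(n,nm,s[i,4],ce[i].round(),"z",z.round(1),rect(T))
E
```

```text
top orange 1642 [342. 195.] z [31.4 35.8 39.6] [601.8 -17.4 149.7  61.3  79. ]
top orange 1612 [193. 233.] z [33.2 36.9 40.7] [503.  332.3 149.3  60.9  69.7]
top orange 1687 [468. 244.] z [20.4 25.  29.1] [ 490.8 -317.8  150.3   61.4   86. ]
top yellow 213 [348. 150.] z [62.8 69.5 73.4] [702.4 -29.  186.1   5.9  82.9]
top yellow 294 [300. 205.] z [21.6 78.4 84.3] [526.8  84.1 176.9   6.8  -7.4]
top yellow 230 [347. 159.] z [76.6 85.3 89.1] [677.6 -27.6 158.1   7.   82.5]
top yellow 118 [381. 181.] z [ 8.6 23.7 27.3] [ 638.3 -114.7   91.     5.5   -7.1]
top teal 1435 [283. 100.] z [26.9 30.9 35. ] [831.6 130.2 147.3  60.5  48.3]
top pink 1832 [464. 319.] z [20.3 25.1 29.4] [ 316.1 -308.5  149.8   62.5  -51.4]
top blue 165 [382. 283.] z [ 9.3 39.9 45.4] [ 395.7 -118.3   23.2   23.1  -55.4]
top green 177 [212. 155.] z [12.7 18.3 22.7] [696.8 299.6  92.6  12.4  14.9]
scene orange 1068 [383. 148.] z [11.5 35.2 38.1] [504.1 330.8 149.8  65.5  69.2]
scene orange 1679 [325. 240.] z [16.5 34.9 37.4] [602.4 -18.9 150.5  63.7  79.4]
scene orange 2092 [189. 298.] z [14.6 24.4 26.7] [ 491.7 -319.7  149.1   65.2   86.1]
scene yellow 3132 [342. 242.] z [13.6 51.  84.2] [567.5 -15.8 281.1 188.4  -6.7]
scene teal 1595 [444. 257.] z [27.2 30.  32.4] [832.5 128.9 149.5  61.8  48.2]
scene pink 1655 [150. 250.] z [13.6 24.3 26.9] [ 316.7 -310.   150.9   64.4  -51. ]
scene blue 137 [236. 219.] z [ 9.7 17.2 43.4] [ 397.1 -119.8   25.1   23.1  -64.7]
scene green 201 [433. 191.] z [10.2 16.2 19.4] [699.8 294.6  96.4  17.3  12.7]
```

Deep case: top (195,233), height 36, at (503,332). Shallow case: top (468,245), height 24–25, at (491,-319). The pink case at (465,320) is also 24 high but the wrong colour. The turquoise one at (283,100) is 30 high, so it is not meant. Here is one enlarged crop to confirm.

Run:
```python
import cv2,numpy as np
a=cv2.imread("pics/top0.png")
b=np.hstack([cv2.resize(a[195:275,145:245],None,fx=3.5,fy=3.5),cv2.resize(a[195:275,420:520],None,fx=3.5,fy=3.5)]);cv2.imwrite("pics/crop.png",b)
```

Request:
{"fn": "apply_moves", "kwargs": {
  "targets": [
    [0,0,0,0,0,0.1211,0.094],
    [0,0,0,0,0,0.1211,0.094],
    [0,0,0,0,0,0.1211,0.094],
    [0,0,0,0,0,0.1211,0.094],
    [0,0,0,0,0,0.1211,0.094],
    [0,0,0,0,0,0.1211,0.094],
    [0,0,0,0,0,0.1211,0.094]
  ]
}}

```text
time: 0.68
tcp_pos: [0.1441, 0.6079, 0.2051]
ee_rot: [-180.0, 0.0, 117.7]
wrist_force: [0.3, -0.4, 0.6]
opening: 0.999
gripper_force: 0.0
```

Request:
{"fn": "apply_moves", "kwargs": {
  "targets": [
    [0,0,0,0,0,0.1211,0.094],
    [0,0,0,0,0,0.1211,0.094],
    [0,0,0,0,0,0.1211,0.094],
    [0,0,0,0,0,0.1211,0.094],
    [0,0,0,0,0,0.1211,0.094],
    [0,0,0,0,0,0.1211,0.094],
    [0,0,0,0,0,0.1211,0.094]
  ]
}}

```text
time: 1.27
tcp_pos: [0.1441, 0.6079, 0.2051]
ee_rot: [180.0, 0.0, 69.2]
wrist_force: [-0.5, -0.4, -0.3]
opening: 0.998
gripper_force: 0.0
```

View pics/crop.png

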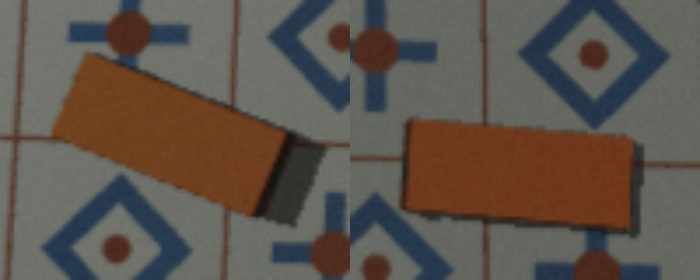

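The crop shows two plain orange cases. The left one, top (195,233), casts the longer shadow, so it is the deep one. The right one, (468,245), is the shallow one.

Request:
{"fn": "apply_moves", "kwargs": {
  "targets": [
    [-0.0083,0.0271,0,0,0,0,0.094],
    [-0.0083,0.0271,0,0,0,0,0.094],
    [-0.0083,0.0271,0,0,0,0,0.094],
    [-0.0083,0.0271,0,0,0,0,0.094],
    [-0.0083,0.0271,0,0,0,0,0.094],
    [-0.0083,0.0271,0,0,0,0,0.094],
    [-0.0083,0.0271,0,0,0,0,0.094],
    [-0.0083,0.0271,0,0,0,0,0.094]
  ]
}}

```text
time: 1.93
tcp_pos: [0.3249, 0.469, 0.2053]
ee_rot: [-180.0, 0.0, 69.5]
wrist_force: [0.3, 0.6, -0.1]
opening: 0.998
gripper_force: 0.0
```

Request:
{"fn": "apply_moves", "kwargs": {
  "targets": [
    [-0.0083,0.0271,0,0,0,0,0.094],
    [-0.0083,0.0271,0,0,0,0,0.094],
    [-0.0083,0.0271,0,0,0,0,0.094],
    [-0.0083,0.0271,0,0,0,0,0.094],
    [-0.0083,0.0271,0,0,0,0,0.094],
    [-0.0083,0.0271,0,0,0,0,0.094],
    [-0.0083,0.0271,0,0,0,0,0.094],
    [-0.0083,0.0271,0,0,0,0,0.094]
  ]
}}

```text
time: 2.6
tcp_pos: [0.5047, 0.331, 0.2052]
ee_rot: [-180.0, 0.0, 69.5]
wrist_force: [0.3, 0.0, -0.4]
opening: 0.995
gripper_force: 0.0
```

```bash
cat > plan.py <<'E'
import sys,numpy as np
from bench import *
# plan.py x y z yaw : total tool-frame shift and turn from here (mm, rad)
o=get_obs();x,y,z,yw=map(float,sys.argv[1:5]);a=o["ee_rot"][2];p=o["tcp_pos"]*1000
t=np.radians(yw);d=np.array([x,y,z])-p
print("now",p.round(1),o["ee_rot"].round(2),"F",o["wrist_force"].round(1),"M",o["moment"].round(2),"open",round(o["opening"]*94,1),o["gripper_force"])
print("turn",np.round(np.radians((a-yw+180)%360-180),4),"then shift",np.round([np.cos(t)*d[0]+np.sin(t)*d[1],np.sin(t)*d[0]-np.cos(t)*d[1],-d[2]],1))
E
python3 plan.py 503.3 331.6 10 69.5
```

```text
now [504.7 331.  205.2] [-1.7999e+02  3.0000e-02  6.9530e+01] F [ 0.3  0.  -0.4] M [-0.02  0.05  0.01] open 93.5 0.0
turn 0.0006 then shift [ 1.000e-01 -1.500e+00  1.952e+02]
```

Request:
{"fn": "apply_moves", "kwargs": {
  "targets": [
    [0,-0.0015,0.028,0,0,0,0.094],
    [0,0,0.028,0,0,0,0.094],
    [0,0,0.028,0,0,0,0.094],
    [0,0,0.028,0,0,0,0.094],
    [0,0,0.028,0,0,0,0.094],
    [0,0,0.025,0,0,0,0.094],
    [0,0,0.02,0,0,0,0.094],
    [0,0,0.01,0,0,0,0.094]
  ]
}}

```text
time: 3.27
tcp_pos: [0.5013, 0.3317, 0.0077]
ee_rot: [-179.9, 0.2, 69.5]
wrist_force: [-0.6, -0.7, -0.3]
opening: 0.998
gripper_force: 0.0
```

Request:
{"fn": "apply_moves", "kwargs": {
  "targets": [
    [0,0,0,0,0,0,0.08],
    [0,0,0,0,0,0,0.07],
    [0,0,0,0,0,0,0.065],
    [0,0,0,0,0,0,0.06],
    [0,0,0,0,0,0,0.05],
    [0,0,0,0,0,0,0.05],
    [0,0,0,0,0,0,0.05],
    [0,0,0,0,0,0,0.05]
  ],
  "force": 20
}}

```text
time: 3.93
tcp_pos: [0.503, 0.3329, 0.0114]
ee_rot: [180.0, -0.1, 69.5]
wrist_force: [-1.1, -0.3, 6.3]
opening: 0.662
gripper_force: 20.0
```

Request:
{"fn": "apply_moves", "kwargs": {
  "targets": [
    [0,0,-0.005,0,0,0,0.05],
    [0,0,-0.015,0,0,0,0.05],
    [0,0,-0.025,0,0,0,0.05],
    [0,0,-0.025,0,0,0,0.05],
    [0,0,-0.025,0,0,0,0.05],
    [0,0,-0.025,0,0,0,0.05],
    [0,0,-0.015,0,0,0,0.05],
    [0,0,-0.005,0,0,0,0.05]
  ]
}}

```text
time: 4.6
tcp_pos: [0.5034, 0.333, 0.1534]
ee_rot: [179.9, -0.2, 69.5]
wrist_force: [0.0, 0.6, -1.7]
opening: 0.657
gripper_force: 20.0
```

```bash
cat > meas.py <<'E'
import sys
from bench import *
from h import *
# orange top faces: edges fitted by rays through mask contour at the height seen; args: none
def look(): return {n:read_camera(n) for n in("top","scene")}
def tops(cs,zlo,zhi,box):
    for n,c in cs.items():
        X=cloud(c);m=mask(c,5,17,130)
        m[(X[...,2]<zlo)|(X[...,2]>zhi)|(X[...,0]<box[0])|(X[...,0]>box[1])|(X[...,1]<box[2])|(X[...,1]>box[3])]=0
        m=cv2.morphologyEx(m,cv2.MORPH_OPEN,np.ones((2,2),np.uint8))
        P=X[m>0]
        if len(P)<100: print(n,"few",len(P));continue
        v,u=np.nonzero(m);z=np.median(P[:,2]);Q=ray(c,np.c_[u,v],(zlo+zhi)/2)
        print(n,len(P),"z",round(z*1000,1),"cloud",rect(P),"ray",rect(Q))
E
python3 - <<'E'
from meas import *
cs=look()
print(get_obs()["wrist_force"],get_obs()["tcp_pos"])
tops(cs,.03,.04,(.5,.7,-.13,.08))
# yellow
for n,c in cs.items():
    X=cloud(c);m=mask(c,23,34,120)
    for nm,lo,hi in(("wall",.064,.075),("plate",.08,.092)):
        mm=m.copy();mm[(X[...,2]<lo)|(X[...,2]>hi)|(X[...,0]<.64)]=0
        if (mm>0).sum()>50:
            v,u=np.nonzero(mm);print(n,nm,rect(X[mm>0]),rect(ray(c,np.c_[u,v],.07 if nm=="wall" else .085)))
E
```

```text
[-0.75161284 -0.38952982 -1.31497979] [0.50265462 0.33279106 0.15116842]
top 1514 z 35.9 cloud [537.6  -8.9 187.2 150.9 -10.6] ray [599.2 -19.9 149.4  61.6  79.1]
scene 1431 z 35.0 cloud [ 743.5 -210.4  607.5  145.6  -54.4] ray [607.4 -20.  150.   63.8  78.9]
top wall [690.9 -27.3 186.5  30.4  82.8] [690.9 -27.4 186.3  30.1  82.4]
top plate [677.8 -27.6 158.    7.1  83. ] [677.  -27.6 158.2   7.6  82.8]
scene wall [693.2 -29.6 190.2  31.4  81.4] [693.7 -29.8 190.   36.   81. ]
scene plate [678.  -28.  160.3   7.9  82.7] [679.3 -29.3 160.6   8.8  82.5]
```

Request:
{"fn": "apply_moves", "kwargs": {
  "targets": [
    [0,0,0,0,0,-0.083,0.05],
    [0,0,0,0,0,-0.083,0.05],
    [-0.0204,0.01025,0,0,0,0,0.05],
    [-0.0204,0.01025,0,0,0,0,0.05],
    [-0.0204,0.01025,0,0,0,0,0.05],
    [-0.0204,0.01025,0,0,0,0,0.05],
    [-0.0204,0.01025,0,0,0,0,0.05],
    [-0.0204,0.01025,0,0,0,0,0.05]
  ]
}}

```text
time: 5.37
tcp_pos: [0.539, 0.1994, 0.149]
ee_rot: [-179.9, 0.1, 79.0]
wrist_force: [-1.0, 0.4, -1.7]
opening: 0.658
gripper_force: 20.0
```

Request:
{"fn": "apply_moves", "kwargs": {
  "targets": [
    [-0.0204,0.01025,0,0,0,0,0.05],
    [-0.0204,0.01025,0,0,0,0,0.05],
    [-0.0204,0.01025,0,0,0,0,0.05],
    [-0.0204,0.01025,0,0,0,0,0.05],
    [-0.0204,0.01025,0,0,0,0,0.05],
    [-0.0204,0.01025,0,0,0,0,0.05],
    [-0.0204,0.01025,0,0,0,0,0.05],
    [-0.0204,0.01025,0,0,0,0,0.05]
  ]
}}

```text
time: 6.03
tcp_pos: [0.5885, 0.0237, 0.149]
ee_rot: [-179.9, 0.0, 79.0]
wrist_force: [0.2, 0.8, -0.9]
opening: 0.655
gripper_force: 20.0
```

Request:
{"fn": "apply_moves", "kwargs": {
  "targets": [
    [-0.0204,0.01025,0,0,0,0,0.05],
    [-0.0204,0.01025,0,0,0,0,0.05],
    [0,0,0,0,0,0,0.05],
    [0,0,0,0,0,0,0.05]
  ]
}}

```text
time: 6.37
tcp_pos: [0.6008, -0.0204, 0.1491]
ee_rot: [-179.9, 0.1, 78.9]
wrist_force: [-0.2, 0.8, -2.4]
opening: 0.658
gripper_force: 20.0
```

```bash
sed -i 's/np.ones((2,2)/np.ones((3,3)/' meas.py
python3 - <<'E'
from meas import *
cs=look();o=get_obs();print(o["tcp_pos"],o["ee_rot"])
z=o["tcp_pos"][2]-.010+.036
print(z);tops(cs,z-.007,z+.007,(.5,.7,-.13,.1))
cv2.imwrite("pics/a.png",np.hstack([cs["top"]["color"][80:280,220:420],cs["scene"]["color"][130:330,230:430]])[...,::-1])
E
```

```text
[ 0.60085638 -0.01829056  0.14942555] [-1.79909207e+02  1.24664546e-02  7.90666764e+01]
0.17542555202483331
top few 0
scene 956 z 174.0 cloud [594.2 -51.9  85.9  64.6  80.1] ray [597.1 -53.6  87.4  66.3  79.3]
```

View pics/a.png

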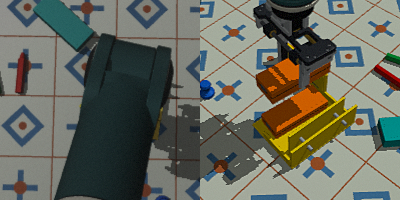

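The left half (top camera) shows the arm covering the spot. The right half (scene) shows the held case over the base, both with their near faces visible, at about crop (290,80) and (300,120). I will compare those side-face planes in the scene depth.

```bash
cat > faces.py <<'E'
from meas import *
def faces(c,cx,cy,yaw,zb,h,tol=.009,s=110,v=25):
    X=cloud(c);m=mask(c,3,19,s,v);t=np.radians(yaw)
    L=np.array([np.cos(t),np.sin(t)]);W=np.array([np.sin(t),-np.cos(t)])
    d=X[...,:2]-[cx,cy];a=d@L;b=d@W
    k=(m>0)&(X[...,2]>zb+.006)&(X[...,2]<zb+h-.006)
    e=k&(abs(a+.075)<tol)&(abs(b)<.026);f=k&(abs(b-.031)<tol)&(abs(a)<.07)
    out=[]
    for q,P,Q in((e,a,b),(f,b,a)):
        if q.sum()<25: out.append(("few",int(q.sum())));continue
        o=np.median(P[q]);g=q&(abs(P-o)<.006)
        sl,ic=np.polyfit(Q[g],P[g],1)
        out.append((int(g.sum()),round(P[g].mean()*1000,2),"slope deg",round(np.degrees(np.arctan(sl)),2),"sd",round(P[g].std()*1000,2)))
    print("-y end (nominal -75):",out[0]," +x face (nominal 31):",out[1])
E
python3 - <<'E'
from faces import *
import pickle
c0=pickle.load(open("scene.pkl","rb"))
print("base t0");faces(c0,.6015,-.0187,79,.005,.030)
cs=[read_camera("scene") for _ in range(3)]
for c in cs: faces(c,.6015,-.0187,79,.005,.030)
print("held")
o=get_obs();print(o["tcp_pos"],o["ee_rot"])
for c in cs: faces(c,.6015,-.0187,79,.139,.036)
E
```

```text
base t0
-y end (nominal -75): (36, np.float64(-73.79), 'slope deg', np.float64(-0.61), 'sd', np.float64(0.48))  +x face (nominal 31): (208, np.float64(31.27), 'slope deg', np.float64(0.1), 'sd', np.float64(0.69))
-y end (nominal -75): (33, np.float64(-73.95), 'slope deg', np.float64(-0.27), 'sd', np.float64(0.44))  +x face (nominal 31): (205, np.float64(31.3), 'slope deg', np.float64(0.1), 'sd', np.float64(0.69))
-y end (nominal -75): (32, np.float64(-73.85), 'slope deg', np.float64(0.02), 'sd', np.float64(0.46))  +x face (nominal 31): (212, np.float64(31.32), 'slope deg', np.float64(0.12), 'sd', np.float64(0.77))
-y end (nominal -75): (33, np.float64(-73.82), 'slope deg', np.float64(-0.35), 'sd', np.float64(0.49))  +x face (nominal 31): (211, np.float64(31.27), 'slope deg', np.float64(0.13), 'sd', np.float64(0.74))
held
[ 0.60121109 -0.0179824   0.15014723] [-1.79970672e+02 -6.72057462e-03  7.91157378e+01]
-y end (nominal -75): (76, np.float64(-74.91), 'slope deg', np.float64(0.07), 'sd', np.float64(0.5))  +x face (nominal 31): (320, np.float64(30.01), 'slope deg', np.float64(-0.03), 'sd', np.float64(0.75))
-y end (nominal -75): (72, np.float64(-74.64), 'slope deg', np.float64(0.09), 'sd', np.float64(0.46))  +x face (nominal 31): (319, np.float64(30.03), 'slope deg', np.float64(-0.18), 'sd', np.float64(0.71))
-y end (nominal -75): (78, np.float64(-74.55), 'slope deg', np.float64(0.25), 'sd', np.float64(0.45))  +x face (nominal 31): (317, np.float64(30.12), 'slope deg', np.float64(-0.11), 'sd', np.float64(0.77))
```

Request:
{"fn": "apply_moves", "kwargs": {
  "targets": [
    [0.0008,0.0012,0.01,0,0,0,0.05],
    [0,0,0.015,0,0,0,0.05],
    [0,0,0.015,0,0,0,0.05],
    [0,0,0.015,0,0,0,0.05],
    [0,0,0.015,0,0,0,0.05],
    [0,0,0.012,0,0,0,0.05],
    [0,0,0.01,0,0,0,0.05],
    [0,0,0,0,0,0,0.05]
  ]
}}

```text
time: 7.28
tcp_pos: [0.6017, -0.0183, 0.0563]
ee_rot: [-179.9, 0.0, 79.1]
wrist_force: [0.3, -0.1, -2.2]
opening: 0.656
gripper_force: 20.0
```

```bash
cat > cmp.py <<'E'
import sys
from faces import *
# cmp.py zb h : base, then case with underside zb
cs=[read_camera("scene") for _ in range(3)];o=get_obs();print(o["tcp_pos"],o["ee_rot"],o["wrist_force"])
Z=[(.005,.03)]+[tuple(map(float,a.split(","))) for a in sys.argv[1:]]
for z,h in Z:
    print(z,h)
    for c in cs[:2]: faces(c,.6015,-.0187,79,z,h)
c=cs[2];X=cloud(c);m=mask(c,3,19,110,25)>0
d=X[...,:2]-[.59,-.05];k=m&(np.hypot(d[...,0],d[...,1])<.03);print("top z",np.round(np.percentile(X[k][:,2],[30,50,70])*1000,1))
E
python3 cmp.py .048,.036
```

```text
[ 0.60309973 -0.01857753  0.05897184] [ 1.79962851e+02 -1.36619501e-03  7.90334969e+01] [ 0.52143523 -0.02058807 -1.59938645]
0.005 0.03
-y end (nominal -75): (32, np.float64(-73.98), 'slope deg', np.float64(-0.09), 'sd', np.float64(0.43))  +x face (nominal 31): (216, np.float64(31.29), 'slope deg', np.float64(0.12), 'sd', np.float64(0.81))
-y end (nominal -75): (38, np.float64(-73.89), 'slope deg', np.float64(0.04), 'sd', np.float64(0.43))  +x face (nominal 31): (204, np.float64(31.29), 'slope deg', np.float64(-0.01), 'sd', np.float64(0.76))
0.048 0.036
-y end (nominal -75): (60, np.float64(-74.81), 'slope deg', np.float64(-0.29), 'sd', np.float64(0.49))  +x face (nominal 31): (200, np.float64(30.89), 'slope deg', np.float64(0.01), 'sd', np.float64(0.68))
-y end (nominal -75): (56, np.float64(-74.86), 'slope deg', np.float64(-0.25), 'sd', np.float64(0.41))  +x face (nominal 31): (210, np.float64(31.36), 'slope deg', np.float64(0.01), 'sd', np.float64(0.77))
top z [82.8 83.4 84. ]
```

Request:
{"fn": "apply_moves", "kwargs": {
  "targets": [
    [0.0009,0.0002,0.002,0,0,0,0.05],
    [0,0,0.002,0,0,0,0.05],
    [0,0,0.002,0,0,0,0.05],
    [0,0,0.002,0,0,0,0.05],
    [0,0,0.001,0,0,0,0.05],
    [0,0,0.001,0,0,0,0.05],
    [0,0,0,0,0,0,0.05]
  ]
}}

```text
time: 8.02
tcp_pos: [0.603, -0.0177, 0.0483]
ee_rot: [-180.0, 0.0, 79.0]
wrist_force: [-0.4, -0.0, -1.2]
opening: 0.657
gripper_force: 20.0
```

```bash
python3 cmp.py .038,.036
```

```text
[ 0.60317006 -0.0177398   0.04853999] [1.79994235e+02 3.55490609e-03 7.90281992e+01] [-0.17034978 -0.2749245  -2.15902703]
0.005 0.03
-y end (nominal -75): (31, np.float64(-73.88), 'slope deg', np.float64(0.02), 'sd', np.float64(0.45))  +x face (nominal 31): (206, np.float64(31.35), 'slope deg', np.float64(0.07), 'sd', np.float64(0.7))
-y end (nominal -75): (33, np.float64(-73.92), 'slope deg', np.float64(-0.13), 'sd', np.float64(0.44))  +x face (nominal 31): (211, np.float64(31.33), 'slope deg', np.float64(0.15), 'sd', np.float64(0.69))
0.038 0.036
-y end (nominal -75): (52, np.float64(-73.99), 'slope deg', np.float64(0.16), 'sd', np.float64(0.44))  +x face (nominal 31): (200, np.float64(32.13), 'slope deg', np.float64(0.05), 'sd', np.float64(0.76))
-y end (nominal -75): (55, np.float64(-73.95), 'slope deg', np.float64(0.13), 'sd', np.float64(0.42))  +x face (nominal 31): (204, np.float64(32.05), 'slope deg', np.float64(-0.01), 'sd', np.float64(0.68))
top z [72.7 73.3 74.1]
```

Request:
{"fn": "apply_moves", "kwargs": {
  "targets": [
    [0,-0.0007,0.0005,0,0,0,0.05],
    [0,0,0.0006,0,0,0,0.05],
    [0,0,0.0005,0,0,0,0.05],
    [0,0,0.0004,0,0,0,0.05],
    [0,0,0,0,0,0,0.05]
  ]
}}

```text
time: 8.58
tcp_pos: [0.6025, -0.0175, 0.0465]
ee_rot: [180.0, 0.0, 79.0]
wrist_force: [-0.2, 0.2, -1.2]
opening: 0.656
gripper_force: 20.0
```

```bash
python3 cmp.py .036,.036
```

```text
[ 0.60245905 -0.01756905  0.0465022 ] [1.79995752e+02 4.35809244e-03 7.90335501e+01] [-1.24328132 -0.18567844 -0.84999322]
0.005 0.03
-y end (nominal -75): (30, np.float64(-73.92), 'slope deg', np.float64(-0.54), 'sd', np.float64(0.43))  +x face (nominal 31): (209, np.float64(31.23), 'slope deg', np.float64(0.12), 'sd', np.float64(0.75))
-y end (nominal -75): (39, np.float64(-73.83), 'slope deg', np.float64(-0.19), 'sd', np.float64(0.37))  +x face (nominal 31): (205, np.float64(31.24), 'slope deg', np.float64(0.25), 'sd', np.float64(0.74))
0.036 0.036
-y end (nominal -75): (59, np.float64(-73.85), 'slope deg', np.float64(-0.11), 'sd', np.float64(0.45))  +x face (nominal 31): (199, np.float64(31.64), 'slope deg', np.float64(0.16), 'sd', np.float64(0.7))
-y end (nominal -75): (56, np.float64(-73.95), 'slope deg', np.float64(0.05), 'sd', np.float64(0.37))  +x face (nominal 31): (200, np.float64(31.46), 'slope deg', np.float64(0.07), 'sd', np.float64(0.73))
top z [70.6 71.2 71.9]
```

Request:
{"fn": "apply_moves", "kwargs": {
  "targets": [
    [0,-0.0003,0.0003,0,0,0,0.05],
    [0,0,0.0003,0,0,0,0.05],
    [0,0,0.0002,0,0,0,0.05]
  ]
}}

```text
time: 8.98
tcp_pos: [0.6025, -0.0176, 0.0464]
ee_rot: [180.0, -0.0, 79.0]
wrist_force: [-5.6, 0.2, 16.5]
opening: 0.656
gripper_force: 20.0
```

Request:
{"fn": "apply_moves", "kwargs": {
  "targets": [
    [0,0,0.0003,0,0,0,0.05],
    [0,0,0.0003,0,0,0,0.05]
  ]
}}

```text
time: 9.15
tcp_pos: [0.6025, -0.0175, 0.0464]
ee_rot: [180.0, -0.0, 79.0]
wrist_force: [-9.7, 0.6, 28.5]
opening: 0.656
gripper_force: 20.0
```

Request:
{"fn": "apply_moves", "kwargs": {
  "targets": [
    [0,0,-0.0006,0,0,0,0.05],
    [0,0,-0.0005,0,0,0,0.05],
    [0,0,0,0,0,0,0.064],
    [0,0,0,0,0,0,0.068],
    [0,0,0,0,0,0,0.074],
    [0,0,0,0,0,0,0.08],
    [0,0,0,0,0,0,0.08]
  ]
}}

```text
time: 9.73
tcp_pos: [0.6021, -0.0175, 0.0461]
ee_rot: [-180.0, 0.0, 79.0]
wrist_force: [-0.4, 0.5, -0.5]
opening: 0.848
gripper_force: 0.0
```

```bash
python3 cmp.py .035,.036; python3 plan.py 491 -318.7 205 86
```

```text
[ 0.60214416 -0.01750474  0.0461418 ] [-1.79999777e+02  5.54802452e-03  7.90363461e+01] [-0.23566317  0.32315125 -0.14236269]
0.005 0.03
-y end (nominal -75): (31, np.float64(-73.71), 'slope deg', np.float64(-0.07), 'sd', np.float64(0.35))  +x face (nominal 31): (180, np.float64(31.3), 'slope deg', np.float64(0.06), 'sd', np.float64(0.7))
-y end (nominal -75): (36, np.float64(-73.69), 'slope deg', np.float64(0.22), 'sd', np.float64(0.41))  +x face (nominal 31): (184, np.float64(31.28), 'slope deg', np.float64(0.06), 'sd', np.float64(0.76))
0.035 0.036
-y end (nominal -75): (57, np.float64(-73.99), 'slope deg', np.float64(0.13), 'sd', np.float64(0.51))  +x face (nominal 31): (220, np.float64(31.39), 'slope deg', np.float64(-0.03), 'sd', np.float64(0.77))
-y end (nominal -75): (56, np.float64(-73.88), 'slope deg', np.float64(0.03), 'sd', np.float64(0.45))  +x face (nominal 31): (212, np.float64(31.36), 'slope deg', np.float64(0.07), 'sd', np.float64(0.76))
top z [70.5 71.3 72. ]
now [602.1 -17.5  46.1] [-1.800e+02  1.000e-02  7.904e+01] F [-0.2  0.3 -0.1] M [-0.12  0.04  0.01] open 79.7 0.0
turn -0.1215 then shift [-308.2  -89.9 -158.9]
```

Request:
{"fn": "apply_moves", "kwargs": {
  "targets": [
    [0,0,-0.004,0,0,0,0.08],
    [0,0,-0.01,0,0,0,0.08],
    [0,0,-0.015,0,0,0,0.08],
    [0,0,-0.02,0,0,0,0.08],
    [0,0,-0.025,0,0,0,0.08],
    [0,0,-0.025,0,0,0,0.094],
    [0,0,-0.021,0,0,0,0.094],
    [0,0,0,0,0,-0.1215,0.094]
  ]
}}

```text
time: 10.55
tcp_pos: [0.604, -0.0178, 0.1713]
ee_rot: [179.7, -0.0, 85.8]
wrist_force: [0.7, 0.1, -0.1]
opening: 0.994
gripper_force: 0.0
```

Request:
{"fn": "apply_moves", "kwargs": {
  "targets": [
    [-0.0257,-0.0075,0,0,0,0,0.094],
    [-0.0257,-0.0075,0,0,0,0,0.094],
    [-0.0257,-0.0075,0,0,0,0,0.094],
    [-0.0257,-0.0075,0,0,0,0,0.094],
    [-0.0257,-0.0075,0,0,0,0,0.094],
    [-0.0257,-0.0075,0,0,0,0,0.094],
    [-0.0257,-0.0075,0,0,0,0,0.094],
    [-0.0257,-0.0075,0,0,0,0,0.094]
  ]
}}

```text
time: 11.22
tcp_pos: [0.5274, -0.2196, 0.1672]
ee_rot: [179.9, 0.0, 86.0]
wrist_force: [0.1, 0.6, -0.4]
opening: 1.002
gripper_force: 0.0
```

Request:
{"fn": "apply_moves", "kwargs": {
  "targets": [
    [-0.0257,-0.0075,0,0,0,0,0.094],
    [-0.0257,-0.0075,0,0,0,0,0.094],
    [-0.0257,-0.0075,0,0,0,0,0.094],
    [-0.0257,-0.0075,0,0,0,0,0.094],
    [0,0,0,0,0,0,0.094],
    [0,0,0,0,0,0,0.094]
  ]
}}

```text
time: 11.72
tcp_pos: [0.4902, -0.3202, 0.1671]
ee_rot: [180.0, 0.0, 85.8]
wrist_force: [1.0, 0.5, -0.2]
opening: 0.998
gripper_force: 0.0
```

```bash
python3 plan.py 491 -318.7 5 86
```

```text
now [ 490.2 -320.2  167.1] [1.7996e+02 3.0000e-02 8.5840e+01] F [ 1.   0.5 -0.2] M [0.01 0.01 0.02] open 93.8 0.0
turn -0.0028 then shift [  1.6   0.7 162.1]
```

Request:
{"fn": "apply_moves", "kwargs": {
  "targets": [
    [0.0016,0.0007,0.02,0,0,0,0.094],
    [0,0,0.028,0,0,0,0.094],
    [0,0,0.028,0,0,0,0.094],
    [0,0,0.028,0,0,0,0.094],
    [0,0,0.025,0,0,0,0.094],
    [0,0,0.018,0,0,0,0.094],
    [0,0,0.009,0,0,0,0.094],
    [0,0,0.004,0,0,0,0.094]
  ]
}}

```text
time: 12.38
tcp_pos: [0.4918, -0.3162, 0.0054]
ee_rot: [-179.9, -0.0, 86.1]
wrist_force: [0.3, 0.3, 0.3]
opening: 0.999
gripper_force: 0.0
```

Request:
{"fn": "apply_moves", "kwargs": {
  "targets": [
    [0,0,0,0,0,0,0.08],
    [0,0,0,0,0,0,0.07],
    [0,0,0,0,0,0,0.065],
    [0,0,0,0,0,0,0.06],
    [0,0,0,0,0,0,0.05],
    [0,0,0,0,0,0,0.05],
    [0,0,0,0,0,0,0.05]
  ],
  "force": 20
}}

```text
time: 12.97
tcp_pos: [0.492, -0.3174, 0.0069]
ee_rot: [180.0, 0.0, 86.0]
wrist_force: [-1.8, 1.6, 8.6]
opening: 0.66
gripper_force: 20.0
```

```bash
python3 plan.py 491 -318.7 5 86
```

```text
now [ 492.  -317.4    6.9] [1.7995e+02 1.0000e-02 8.6000e+01] F [-1.8  1.6  8.6] M [0.2  0.35 0.09] open 62.0 19.999307692050934
turn 0.0 then shift [-1.3 -0.9  1.9]
```

Request:
{"fn": "apply_moves", "kwargs": {
  "targets": [
    [0,0,-0.004,0,0,0,0.05],
    [0,0,-0.015,0,0,0,0.05],
    [0,0,-0.025,0,0,0,0.05],
    [0,0,-0.025,0,0,0,0.05],
    [0,0,-0.025,0,0,0,0.05],
    [0,0,-0.025,0,0,0,0.05],
    [0,0,-0.011,0,0,0,0.05],
    [0,0,0,0,0,0.1215,0.05]
  ]
}}

```text
time: 13.63
tcp_pos: [0.4926, -0.3181, 0.139]
ee_rot: [179.8, 0.0, 79.2]
wrist_force: [1.0, -0.4, -1.0]
opening: 0.654
gripper_force: 20.0
```

Request:
{"fn": "apply_moves", "kwargs": {
  "targets": [
    [0.0263,0.0043,0,0,0,0,0.05],
    [0.0263,0.0043,0,0,0,0,0.05],
    [0.0263,0.0043,0,0,0,0,0.05],
    [0.0263,0.0043,0,0,0,0,0.05],
    [0.0263,0.0043,0,0,0,0,0.05],
    [0.0263,0.0043,0,0,0,0,0.05],
    [0.0263,0.0043,0,0,0,0,0.05],
    [0.0263,0.0043,0,0,0,0,0.05]
  ]
}}

```text
time: 14.3
tcp_pos: [0.5655, -0.1159, 0.1358]
ee_rot: [-180.0, 0.0, 79.0]
wrist_force: [0.0, -0.8, -0.9]
opening: 0.66
gripper_force: 20.0
```

Request:
{"fn": "apply_moves", "kwargs": {
  "targets": [
    [0.0263,0.0043,0,0,0,0,0.05],
    [0.0263,0.0043,0,0,0,0,0.05],
    [0.0263,0.0043,0,0,0,0,0.05],
    [0.0263,0.0043,0,0,0,0,0.05],
    [0,0,0,0,0,0,0.05],
    [0,0,0,0,0,0,0.05],
    [0,0,0,0,0,0,0.05]
  ]
}}

```text
time: 14.88
tcp_pos: [0.6019, -0.018, 0.1358]
ee_rot: [-180.0, 0.0, 79.0]
wrist_force: [-0.8, -1.0, -0.9]
opening: 0.659
gripper_force: 20.0
```

```bash
python3 plan.py 602.3 -17.6 82 79.04;python3 cmp.py .035,.036 .130,.024
```

```text
now [601.9 -18.  135.8] [-1.7997e+02  4.0000e-02  7.9010e+01] F [-0.8 -1.  -0.9] M [-0.11  0.11  0.02] open 61.9 19.99451369047165
turn -0.0005 then shift [ 0.4  0.3 53.8]
[ 0.60201885 -0.01848056  0.13616366] [-1.79996928e+02  2.14585454e-02  7.89428703e+01] [-0.12226831 -0.14297533 -2.02647498]
0.005 0.03
-y end (nominal -75): (37, np.float64(-73.8), 'slope deg', np.float64(0.16), 'sd', np.float64(0.45))  +x face (nominal 31): (212, np.float64(31.2), 'slope deg', np.float64(-0.02), 'sd', np.float64(0.74))
-y end (nominal -75): (34, np.float64(-73.88), 'slope deg', np.float64(0.35), 'sd', np.float64(0.46))  +x face (nominal 31): (210, np.float64(31.27), 'slope deg', np.float64(0.21), 'sd', np.float64(0.73))
0.035 0.036
-y end (nominal -75): (55, np.float64(-74.01), 'slope deg', np.float64(0.33), 'sd', np.float64(0.44))  +x face (nominal 31): (307, np.float64(31.29), 'slope deg', np.float64(-0.07), 'sd', np.float64(0.71))
-y end (nominal -75): (51, np.float64(-73.93), 'slope deg', np.float64(0.36), 'sd', np.float64(0.34))  +x face (nominal 31): (308, np.float64(31.29), 'slope deg', np.float64(-0.03), 'sd', np.float64(0.77))
0.13 0.024
-y end (nominal -75): (26, np.float64(-75.86), 'slope deg', np.float64(0.64), 'sd', np.float64(0.45))  +x face (nominal 31): (148, np.float64(31.08), 'slope deg', np.float64(-0.24), 'sd', np.float64(0.78))
-y end (nominal -75): (27, np.float64(-76.47), 'slope deg', np.float64(0.48), 'sd', np.float64(0.49))  +x face (nominal 31): (150, np.float64(31.06), 'slope deg', np.float64(-0.24), 'sd', np.float64(0.71))
top z [ 72.5 152.8 153.8]
```

Request:
{"fn": "apply_moves", "kwargs": {
  "targets": [
    [0.002,0.0002,0.006,0,0,0,0.05],
    [0,0,0.01,0,0,0,0.05],
    [0,0,0.012,0,0,0,0.05],
    [0,0,0.012,0,0,0,0.05],
    [0,0,0.01,0,0,0,0.05],
    [0,0,0.003,0,0,0,0.05],
    [0,0,0,0,0,0,0.05],
    [0,0,0,0,0,0,0.05]
  ]
}}

```text
time: 15.7
tcp_pos: [0.603, -0.0155, 0.0831]
ee_rot: [-180.0, 0.0, 79.0]
wrist_force: [-0.1, -0.1, -1.3]
opening: 0.657
gripper_force: 20.0
```

```bash
python3 cmp.py .035,.036 .077,.024
```

```text
[ 0.60328268 -0.01538464  0.08374691] [ 1.79946642e+02 -1.03476210e-02  7.90328481e+01] [ 0.72415561 -0.19220182 -2.02253865]
0.005 0.03
-y end (nominal -75): (35, np.float64(-73.78), 'slope deg', np.float64(-0.24), 'sd', np.float64(0.48))  +x face (nominal 31): (203, np.float64(31.29), 'slope deg', np.float64(0.16), 'sd', np.float64(0.73))
-y end (nominal -75): (34, np.float64(-73.84), 'slope deg', np.float64(-0.08), 'sd', np.float64(0.41))  +x face (nominal 31): (206, np.float64(31.2), 'slope deg', np.float64(0.06), 'sd', np.float64(0.71))
0.035 0.036
-y end (nominal -75): (59, np.float64(-73.93), 'slope deg', np.float64(0.21), 'sd', np.float64(0.35))  +x face (nominal 31): (307, np.float64(31.35), 'slope deg', np.float64(0.02), 'sd', np.float64(0.72))
-y end (nominal -75): (58, np.float64(-74.02), 'slope deg', np.float64(0.16), 'sd', np.float64(0.57))  +x face (nominal 31): (302, np.float64(31.35), 'slope deg', np.float64(-0.04), 'sd', np.float64(0.73))
0.077 0.024
-y end (nominal -75): ('few', 23)  +x face (nominal 31): (136, np.float64(31.67), 'slope deg', np.float64(-0.27), 'sd', np.float64(0.79))
-y end (nominal -75): (25, np.float64(-73.47), 'slope deg', np.float64(0.33), 'sd', np.float64(0.46))  +x face (nominal 31): (140, np.float64(31.77), 'slope deg', np.float64(-0.23), 'sd', np.float64(0.81))
top z [100.6 101.2 101.8]
```

Request:
{"fn": "apply_moves", "kwargs": {
  "targets": [
    [-0.0004,-0.0004,0.0015,0,0,0.004,0.05],
    [0,0,0.0015,0,0,0,0.05],
    [0,0,0.001,0,0,0,0.05],
    [0,0,0.0006,0,0,0,0.05],
    [0,0,0.0004,0,0,0,0.05],
    [0,0,0,0,0,0,0.05]
  ]
}}

```text
time: 16.35
tcp_pos: [0.6024, -0.0157, 0.0781]
ee_rot: [-180.0, 0.0, 78.8]
wrist_force: [-0.3, 0.6, -1.1]
opening: 0.655
gripper_force: 20.0
```

```bash
python3 cmp.py .035,.036 .072,.024
```

```text
[ 0.6024781  -0.01571412  0.07822428] [1.79993960e+02 3.77851227e-03 7.88018232e+01] [-0.81623752 -0.94119723 -0.61923949]
0.005 0.03
-y end (nominal -75): (32, np.float64(-73.74), 'slope deg', np.float64(-0.07), 'sd', np.float64(0.48))  +x face (nominal 31): (207, np.float64(31.26), 'slope deg', np.float64(0.05), 'sd', np.float64(0.76))
-y end (nominal -75): (32, np.float64(-73.86), 'slope deg', np.float64(-0.12), 'sd', np.float64(0.41))  +x face (nominal 31): (214, np.float64(31.29), 'slope deg', np.float64(0.1), 'sd', np.float64(0.74))
0.035 0.036
-y end (nominal -75): (56, np.float64(-73.93), 'slope deg', np.float64(0.3), 'sd', np.float64(0.43))  +x face (nominal 31): (308, np.float64(31.25), 'slope deg', np.float64(0.02), 'sd', np.float64(0.7))
-y end (nominal -75): (60, np.float64(-73.98), 'slope deg', np.float64(0.27), 'sd', np.float64(0.48))  +x face (nominal 31): (305, np.float64(31.38), 'slope deg', np.float64(0.04), 'sd', np.float64(0.72))
0.072 0.024
-y end (nominal -75): (27, np.float64(-73.58), 'slope deg', np.float64(0.18), 'sd', np.float64(0.64))  +x face (nominal 31): (131, np.float64(31.04), 'slope deg', np.float64(-0.02), 'sd', np.float64(0.75))
-y end (nominal -75): ('few', 23)  +x face (nominal 31): (130, np.float64(31.01), 'slope deg', np.float64(0.06), 'sd', np.float64(0.81))
top z [95.  95.6 96.2]
```

Request:
{"fn": "apply_moves", "kwargs": {
  "targets": [
    [-0.0003,0.0003,0.0003,0,0,0,0.05],
    [0,0,0.0003,0,0,0,0.05],
    [0,0,0,0,0,0,0.05]
  ]
}}

```text
time: 16.75
tcp_pos: [0.6028, -0.016, 0.0779]
ee_rot: [180.0, -0.0, 78.8]
wrist_force: [-1.9, 0.1, 4.2]
opening: 0.66
gripper_force: 20.0
```

Request:
{"fn": "apply_moves", "kwargs": {
  "targets": [
    [0,0,0.0002,0,0,0,0.05],
    [0,0,0.0002,0,0,0,0.05]
  ]
}}

```text
time: 16.92
tcp_pos: [0.6028, -0.0161, 0.0778]
ee_rot: [180.0, -0.0, 78.8]
wrist_force: [-5.9, 0.2, 15.7]
opening: 0.659
gripper_force: 20.0
```

Seated. Release, lift, and back out towards -x (robot side) for the push.

Request:
{"fn": "apply_moves", "kwargs": {
  "targets": [
    [0,0,-0.0006,0,0,0,0.05],
    [0,0,0,0,0,0,0.064],
    [0,0,0,0,0,0,0.068],
    [0,0,0,0,0,0,0.074],
    [0,0,0,0,0,0,0.08],
    [0,0,-0.004,0,0,0,0.08],
    [0,0,-0.02,0,0,0,0.08],
    [0,0,-0.02,0,0,0,0.08]
  ]
}}

```text
time: 17.58
tcp_pos: [0.6021, -0.0162, 0.1219]
ee_rot: [-179.9, 0.0, 78.8]
wrist_force: [0.6, -0.1, 0.9]
opening: 0.856
gripper_force: 0.0
```

```bash
python3 cmp.py .035,.036 .071,.024; python3 plan.py 500 -4 12 172.6
python3 - <<'E'
from faces import *
c=read_camera("scene")
X=cloud(c);m=mask(c,22,35,110,25)>0
t=np.radians(-7.3);ex=np.array([np.cos(t),np.sin(t)]);ey=np.array([-ex[1],ex[0]])
# plate front/top, and door
for nm,k in(("plate top",m&(X[...,2]>.082)&(X[...,0]>.65)),("wall back/any",m&(X[...,2]>.03)&(X[...,0]>.66)&(X[...,2]<.066)),("door top",m&(X[...,2]>.074)&(X[...,0]<.62)&(X[...,1]>.04))):
    P=X[k]
    print(nm,k.sum(),rect(P),"cx hist",np.percentile((P[:,:2]-[.6012,-.016])@ex*1000,[2,25,50,75,98]).round(1),"cy",np.percentile((P[:,:2]-[.6012,-.016])@ey*1000,[2,50,98]).round(1))
E
```

```text
[ 0.60345523 -0.01602716  0.12319238] [ 1.79868646e+02 -4.22473470e-02  7.88058264e+01] [-0.83194775  1.11153886 -0.55561625]
0.005 0.03
-y end (nominal -75): (34, np.float64(-73.86), 'slope deg', np.float64(-0.6), 'sd', np.float64(0.51))  +x face (nominal 31): (211, np.float64(31.3), 'slope deg', np.float64(0.14), 'sd', np.float64(0.72))
-y end (nominal -75): (35, np.float64(-73.9), 'slope deg', np.float64(-0.07), 'sd', np.float64(0.43))  +x face (nominal 31): (210, np.float64(31.28), 'slope deg', np.float64(0.22), 'sd', np.float64(0.69))
0.035 0.036
-y end (nominal -75): (58, np.float64(-74.04), 'slope deg', np.float64(-0.25), 'sd', np.float64(0.44))  +x face (nominal 31): (307, np.float64(31.27), 'slope deg', np.float64(-0.01), 'sd', np.float64(0.79))
-y end (nominal -75): (53, np.float64(-73.87), 'slope deg', np.float64(0.09), 'sd', np.float64(0.52))  +x face (nominal 31): (308, np.float64(31.3), 'slope deg', np.float64(-0.08), 'sd', np.float64(0.73))
0.071 0.024
-y end (nominal -75): ('few', 22)  +x face (nominal 31): (167, np.float64(31.59), 'slope deg', np.float64(-0.0), 'sd', np.float64(0.7))
-y end (nominal -75): ('few', 20)  +x face (nominal 31): (161, np.float64(31.53), 'slope deg', np.float64(-0.07), 'sd', np.float64(0.8))
top z [94.6 95.3 95.9]
now [603.5 -16.  123.2] [ 1.7987e+02 -4.0000e-02  7.8810e+01] F [-0.8  1.1 -0.6] M [-0.06  0.09  0.  ] open 79.7 0.0
turn -1.637 then shift [104.1  -1.4 111.2]
plate top 234 [ 790.4 -209.4  549.3  102.6  -58. ] cx hist [ 62.1  76.4  78.5  80.2 425.8] cy [-347.9  -13.5   72.3]
wall back/any 952 [697.7 -31.6 187.5  42.   81. ] cx hist [ 79.2  80.5 105.  106.  107. ] cy [-95.3  -9.2  83.1]
door top 18 [614.6  71.4  11.3   8.5  46.4] cx hist [-3.9  1.7  2.7  4.4  6.6] cy [85.7 88.3 94.8]
```

Request:
{"fn": "apply_moves", "kwargs": {
  "targets": [
    [0,0,-0.02,0,0,0,0.08],
    [0,0,0,0,0,0.1155,0.094],
    [0,0,0,0,0,0.1155,0.094],
    [0,0,0,0,0,0.1155,0.094],
    [0,0,0,0,0,0.1155,0.094],
    [0,0,0,0,0,0.1155,0.094],
    [0,0,0,0,0,0.1155,0.094],
    [0,0,0,0,0,0.1155,0.094]
  ]
}}

```text
time: 18.45
tcp_pos: [0.6022, -0.016, 0.1409]
ee_rot: [-180.0, 0.1, 32.2]
wrist_force: [0.7, 0.2, 0.4]
opening: 0.996
gripper_force: 0.0
```

Request:
{"fn": "apply_moves", "kwargs": {
  "targets": [
    [0,0,0,0,0,0.1155,0.094],
    [0,0,0,0,0,0.1155,0.094],
    [0,0,0,0,0,0.1155,0.094],
    [0,0,0,0,0,0.1155,0.094],
    [0,0,0,0,0,0.1155,0.094],
    [0,0,0,0,0,0.1155,0.094],
    [0,0,0,0,0,0,0.094],
    [0,0,0,0,0,0,0.094]
  ]
}}

```text
time: 19.12
tcp_pos: [0.6023, -0.016, 0.141]
ee_rot: [179.9, 0.1, -7.0]
wrist_force: [0.4, 0.4, -0.5]
opening: 0.999
gripper_force: 0.0
```

```bash
python3 plan.py 541.5 -9.9 11 -7.3; python3 -c "
from bench import *
print(get_obs()['q'].round(1))"
```

```text
now [602.3 -16.  141. ] [ 1.7994e+02  6.0000e-02 -7.0100e+00] F [ 0.4  0.4 -0.5] M [-0.04  0.17  0.04] open 93.9 0.0
turn 0.0051 then shift [-61.1   1.7 130. ]
[-37.9  34.4  50.8 100.5 -30.3  60.  -73.2]
```

Request:
{"fn": "apply_moves", "kwargs": {
  "targets": [
    [-0.0153,0.0017,0,0,0,0.005,0.094],
    [-0.0153,0,0,0,0,0,0.094],
    [-0.0153,0,0,0,0,0,0.094],
    [-0.0153,0,0,0,0,0,0.094],
    [0,0,0,0,0,0,0.094]
  ]
}}

```text
time: 19.53
tcp_pos: [0.5395, -0.0095, 0.1414]
ee_rot: [-180.0, 0.1, -7.3]
wrist_force: [-0.1, 0.0, 0.7]
opening: 1.001
gripper_force: 0.0
```

Request:
{"fn": "apply_moves", "kwargs": {
  "targets": [
    [0,0,0.015,0,0,0,0.094],
    [0,0,0.022,0,0,0,0.094],
    [0,0,0.025,0,0,0,0.094],
    [0,0,0.025,0,0,0,0.094],
    [0,0,0.022,0,0,0,0.094],
    [0,0,0.014,0,0,0,0.094],
    [0,0,0.007,0,0,0,0.094],
    [0,0,0,0,0,0,0.094]
  ]
}}

```text
time: 20.2
tcp_pos: [0.5414, -0.0101, 0.0109]
ee_rot: [180.0, 0.1, -7.4]
wrist_force: [-0.4, 1.0, -0.4]
opening: 0.997
gripper_force: 0.0
```

```bash
python3 plan.py 541.5 -9.9 11 -7.3
python3 - <<'E'
from meas import *
c=read_camera("scene");cv2.imwrite("pics/b.png",cv2.resize(c["color"][130:330,230:430],None,fx=3,fy=3)[...,::-1])
E
```

```text
now [541.4 -10.1  10.9] [ 1.7997e+02  8.0000e-02 -7.4500e+00] F [-0.4  1.  -0.4] M [0.04 0.18 0.02] open 93.7 0.0
turn -0.0026 then shift [ 0.1 -0.2 -0.1]
```

View pics/b.png

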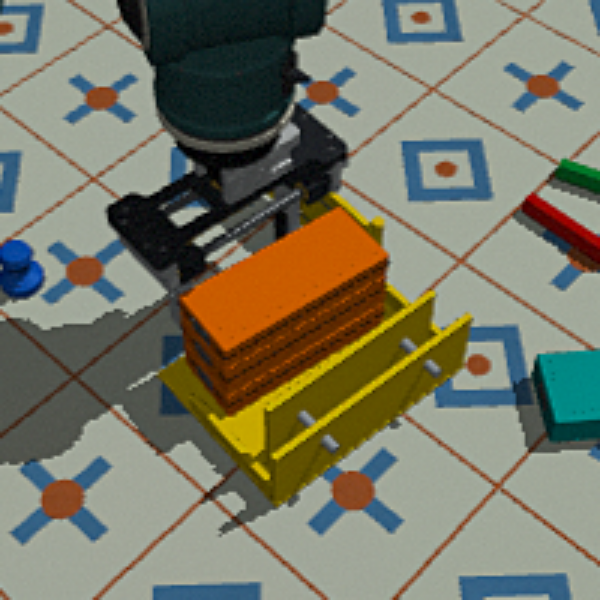

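The crop shows the three cases as one neat column at (285,310), with the spread fingers behind it, clear of the door and the stamp at (18,270). Now the gentle push.

Request:
{"fn": "apply_moves", "kwargs": {
  "targets": [
    [0.004,0,0,0,0,-0.002,0.094],
    [0.005,0,0,0,0,0,0.094],
    [0.003,0,0,0,0,0,0.094],
    [0.002,0,0,0,0,0,0.094],
    [0.002,0,0,0,0,0,0.094],
    [0.002,0,0,0,0,0,0.094],
    [0.002,0,0,0,0,0,0.094],
    [0.002,0,0,0,0,0,0.094]
  ]
}}

```text
time: 20.92
tcp_pos: [0.5634, -0.0129, 0.0117]
ee_rot: [180.0, 0.0, -7.4]
wrist_force: [-3.0, -0.4, 2.1]
opening: 1.001
gripper_force: 1.7
```

Request:
{"fn": "apply_moves", "kwargs": {
  "targets": [
    [0.002,0,0,0,0,0,0.094],
    [0.002,0,0,0,0,0,0.094],
    [0.002,0,0,0,0,0,0.094],
    [0.002,0,0,0,0,0,0.094],
    [0.002,0,0,0,0,0,0.094],
    [0.002,0,0,0,0,0,0.094],
    [0.002,0,0,0,0,0,0.094],
    [0.002,0,0,0,0,0,0.094]
  ]
}}

```text
time: 21.58
tcp_pos: [0.5793, -0.0145, 0.0117]
ee_rot: [-180.0, 0.0, -7.4]
wrist_force: [-5.6, 0.1, 3.2]
opening: 1.0
gripper_force: 2.7
```

```bash
cat > col.py <<'E'
from faces import *
# column faces in caddy frame; a along caddy y, b along caddy x
cs=[read_camera("scene") for _ in range(2)];o=get_obs();print(o["tcp_pos"].round(4),o["ee_rot"].round(2),"F",o["wrist_force"].round(1),"M",o["moment"].round(2))
t=np.radians(-7.3);ex=np.array([np.cos(t),np.sin(t)]);ey=np.array([-ex[1],ex[0]])
for c in cs:
    X=cloud(c);m=mask(c,3,19,110,25)>0;d=X[...,:2]-[.6012,-.016];cx=d@ex;cy=d@ey
    near=m&(abs(cy)<.1)&(abs(cx)<.1)
    for z0,z1 in((.011,.029),(.041,.065),(.077,.089)):
        k=near&(X[...,2]>z0)&(X[...,2]<z1);r=[]
        for P,Q,sg in((cx,cy,1),(cy,cx,-1)):
            e=np.percentile(P[k]*sg,97 if sg>0 else 95) if k.sum()>40 else np.nan
            g=k&(abs(P*sg-e)<.004)
            r+= [int(g.sum()),np.round(P[g].mean()*1000,1),np.round(np.degrees(np.polyfit(Q[g],P[g],1)[0]),1)] if g.sum()>12 else ["few"]
        print("z",z0,"+x face",r)
E
python3 col.py
```

```text
[ 0.5797 -0.0145  0.0117] [-180.      0.     -7.37] F [-1.4  1.3 -0.4] M [0.12 0.42 0.02]
z 0.011 +x face [19, np.float64(48.7), np.float64(5.7), 46, np.float64(-74.4), np.float64(0.9)]
z 0.041 +x face [300, np.float64(49.2), np.float64(0.2), 94, np.float64(-74.5), np.float64(1.1)]
z 0.077 +x face [164, np.float64(49.5), np.float64(-0.0), 38, np.float64(-74.5), np.float64(0.7)]
z 0.011 +x face [23, np.float64(49.4), np.float64(5.1), 50, np.float64(-74.5), np.float64(0.4)]
z 0.041 +x face [297, np.float64(49.7), np.float64(0.1), 87, np.float64(-74.6), np.float64(0.5)]
z 0.077 +x face [169, np.float64(49.9), np.float64(-0.1), 39, np.float64(-74.5), np.float64(1.0)]
```

Request:
{"fn": "apply_moves", "kwargs": {
  "targets": [
    [0.002,0,0,0,0,0,0.094],
    [0.0025,0,0,0,0,0,0.094],
    [0.0025,0,0,0,0,0,0.094],
    [0.0025,0,0,0,0,0,0.094],
    [0.0025,0,0,0,0,0,0.094],
    [0.0025,0,0,0,0,0,0.094],
    [0.0025,0,0,0,0,0,0.094],
    [0.002,0,0,0,0,0,0.094]
  ]
}}

```text
time: 22.35
tcp_pos: [0.5986, -0.0172, 0.0117]
ee_rot: [180.0, -0.0, -7.4]
wrist_force: [-1.8, -0.7, -2.3]
opening: 1.0
gripper_force: 1.2
```

Request:
{"fn": "apply_moves", "kwargs": {
  "targets": [
    [0.001,0,0,0,0,0,0.094],
    [0.001,0,0,0,0,0,0.094],
    [0.001,0,0,0,0,0,0.094],
    [0.001,0,0,0,0,0,0.094]
  ]
}}

```text
time: 22.68
tcp_pos: [0.6023, -0.0177, 0.0118]
ee_rot: [180.0, -0.0, -7.4]
wrist_force: [-2.3, 0.1, -1.8]
opening: 1.003
gripper_force: 1.2
```

Request:
{"fn": "apply_moves", "kwargs": {
  "targets": [
    [0.0005,0,0,0,0,0,0.094],
    [0.0005,0,0,0,0,0,0.094],
    [0.0005,0,0,0,0,0,0.094]
  ]
}}

```text
time: 22.93
tcp_pos: [0.6038, -0.0178, 0.0118]
ee_rot: [180.0, 0.0, -7.4]
wrist_force: [-2.9, 1.3, -1.3]
opening: 0.998
gripper_force: 1.3
```

Request:
{"fn": "apply_moves", "kwargs": {
  "targets": [
    [0.0005,0,0,0,0,0,0.094],
    [0.0005,0,0,0,0,0,0.094],
    [0.0004,0,0,0,0,0,0.094]
  ]
}}

```text
time: 23.18
tcp_pos: [0.6041, -0.0179, 0.0118]
ee_rot: [-180.0, 0.1, -7.4]
wrist_force: [-16.0, 2.0, 11.0]
opening: 1.002
gripper_force: 8.0
```

Request:
{"fn": "apply_moves", "kwargs": {
  "targets": [
    [0.0005,0,0,0,0,0,0.094],
    [0.0004,0,0,0,0,0,0.094]
  ]
}}

```text
time: 23.35
tcp_pos: [0.604, -0.0178, 0.0117]
ee_rot: [-180.0, 0.2, -7.4]
wrist_force: [-24.3, 3.7, 18.3]
opening: 0.997
gripper_force: 12.6
```

```bash
python3 col.py
```

```text
[ 0.604  -0.0179  0.0117] [-179.96    0.23   -7.36] F [-21.6   3.4  14.5] M [0.99 3.77 0.83]
z 0.011 +x face ['few', 43, np.float64(-75.0), np.float64(-0.4)]
z 0.041 +x face ['few', 69, np.float64(-75.0), np.float64(0.1)]
z 0.077 +x face [24, np.float64(74.0), np.float64(0.4), 29, np.float64(-75.0), np.float64(-0.1)]
z 0.011 +x face ['few', 42, np.float64(-75.1), np.float64(0.2)]
z 0.041 +x face ['few', 65, np.float64(-75.0), np.float64(-0.0)]
z 0.077 +x face [17, np.float64(74.0), np.float64(0.5), 31, np.float64(-75.0), np.float64(-0.6)]
```

Firm contact at 22–24 N. Backing off and feeling again higher up, to confirm the upper two cases are also home.

Request:
{"fn": "apply_moves", "kwargs": {
  "targets": [
    [-0.0005,0,0,0,0,0,0.094],
    [-0.0008,0,0,0,0,0,0.094],
    [-0.002,0,0,0,0,0,0.094],
    [-0.003,0,0,0,0,0,0.094],
    [0,0,-0.02,0,0,0,0.094],
    [0,0,-0.02,0,0,0,0.094],
    [0,0,-0.008,0,0,0,0.094],
    [0,0,0,0,0,0,0.094]
  ]
}}

```text
time: 24.12
tcp_pos: [0.601, -0.0173, 0.0615]
ee_rot: [-180.0, -0.2, -7.4]
wrist_force: [-0.5, 0.8, 0.4]
opening: 0.998
gripper_force: 0.0
```

Request:
{"fn": "apply_moves", "kwargs": {
  "targets": [
    [0.001,0,0,0,0,0,0.094],
    [0.001,0,0,0,0,0,0.094],
    [0.001,0,0,0,0,0,0.094],
    [0.001,0,0,0,0,0,0.094],
    [0.0003,0,0,0,0,0,0.094],
    [0,0,0,0,0,0,0.094]
  ]
}}

```text
time: 24.62
tcp_pos: [0.604, -0.018, 0.0594]
ee_rot: [180.0, 0.0, -7.4]
wrist_force: [-0.2, -0.4, -0.3]
opening: 1.001
gripper_force: 0.0
```

Request:
{"fn": "apply_moves", "kwargs": {
  "targets": [
    [0.0005,0,0,0,0,0,0.094],
    [0.0005,0,0,0,0,0,0.094],
    [0,0,0,0,0,0,0.094]
  ]
}}

```text
time: 24.87
tcp_pos: [0.6042, -0.018, 0.0595]
ee_rot: [180.0, 0.1, -7.4]
wrist_force: [-6.5, -0.4, 1.6]
opening: 1.001
gripper_force: 3.1
```

Request:
{"fn": "apply_moves", "kwargs": {
  "targets": [
    [0.0004,0,0,0,0,0,0.094],
    [0.0004,0,0,0,0,0,0.094],
    [0,0,0,0,0,0,0.094]
  ]
}}

```text
time: 25.12
tcp_pos: [0.6042, -0.018, 0.0595]
ee_rot: [-180.0, 0.2, -7.4]
wrist_force: [-12.9, 1.0, 8.3]
opening: 0.999
gripper_force: 6.4
```

Request:
{"fn": "apply_moves", "kwargs": {
  "targets": [
    [-0.0008,0,0,0,0,0,0.094],
    [-0.0008,0,0,0,0,0,0.094],
    [-0.003,0,0,0,0,0,0.094],
    [-0.008,0,-0.006,0,0,0,0.094],
    [-0.012,0,-0.02,0,0,0,0.094],
    [-0.02,0,-0.025,0,0,0,0.094],
    [-0.02,0,-0.025,0,0,0,0.094],
    [0,0,-0.02,0,0,0,0.08]
  ]
}}

```text
time: 25.78
tcp_pos: [0.5387, -0.0098, 0.1571]
ee_rot: [-179.9, 0.1, -7.5]
wrist_force: [1.0, 1.0, -0.1]
opening: 0.959
gripper_force: 0.0
```

```bash
python3 col.py; python3 plan.py 510 160 30 82.7
```

```text
[ 0.5423 -0.0095  0.1588] [-179.85   -0.23   -7.39] F [ 0.1 -0.5  0.3] M [-0.    0.17 -0.02]
z 0.011 +x face ['few', 43, np.float64(-74.9), np.float64(-0.5)]
z 0.041 +x face ['few', 61, np.float64(-75.0), np.float64(-0.1)]
z 0.077 +x face [21, np.float64(73.7), np.float64(0.3), 32, np.float64(-74.9), np.float64(0.2)]
z 0.011 +x face ['few', 42, np.float64(-74.8), np.float64(-0.4)]
z 0.041 +x face ['few', 61, np.float64(-74.9), np.float64(0.5)]
z 0.077 +x face [24, np.float64(74.1), np.float64(0.1), 33, np.float64(-75.0), np.float64(0.0)]
now [542.3  -9.5 158.8] [-179.85   -0.23   -7.39] F [ 0.1 -0.5  0.3] M [-0.    0.17 -0.02] open 82.9 0.0
turn -1.5723 then shift [164.  -53.6 128.8]
```

Request:
{"fn": "apply_moves", "kwargs": {
  "targets": [
    [-0.0118,-0.021,0,0,0,0,0.05],
    [-0.0118,-0.021,0,0,0,0,0.02],
    [-0.0118,-0.021,0,0,0,0,0],
    [-0.0118,-0.021,0,0,0,0,0],
    [-0.0118,-0.021,0,0,0,0,0],
    [-0.0118,-0.021,0,0,0,0,0],
    [0,0,0,0,0,0,0],
    [0,0,0,0,0,0,0]
  ],
  "force": 10
}}

```text
time: 26.55
tcp_pos: [0.4872, 0.1253, 0.1555]
ee_rot: [-180.0, 0.0, -7.3]
wrist_force: [-0.3, -1.2, -0.1]
opening: 0.323
gripper_force: 0.0
```

Request:
{"fn": "apply_moves", "kwargs": {
  "targets": [
    [0,0,0.015,0,0,0,0],
    [0,0,0.022,0,0,0,0],
    [0,0,0.025,0,0,0,0],
    [0,0,0.025,0,0,0,0],
    [0,0,0.022,0,0,0,0],
    [0,0,0.014,0,0,0,0],
    [0,0,0.004,0,0,0,0],
    [0,0,0,0,0,0,0]
  ]
}}

```text
time: 27.22
tcp_pos: [0.4876, 0.1229, 0.0282]
ee_rot: [179.9, 0.1, -7.5]
wrist_force: [0.8, 1.2, 0.3]
opening: 0.002
gripper_force: 0.0
```

```bash
cat > door.py <<'E'
from faces import *
o=get_obs();t=np.radians(-7.3);ex=np.array([np.cos(t),np.sin(t)]);ey=np.array([-ex[1],ex[0]])
d=o["tcp_pos"][:2]-[.6012,-.016];p=np.array([d@ex,d@ey])*1000
print("caddy pos",p.round(1),o["tcp_pos"][2],o["ee_rot"].round(1),"F",o["wrist_force"].round(1),o["opening"])
c=read_camera("scene");X=cloud(c);m=mask(c,22,35,110,25)>0;D=X[...,:2]-[.6012,-.016]
cx=D@ex*1000;cy=D@ey*1000
k=m&(X[...,2]>.035)&(X[...,2]<.085)&(np.hypot(cx,cy-90)<190)&(np.hypot(cx,cy-90)>25)&(cx<20)
if k.sum()>30:
    a=np.degrees(np.arctan2(-cx[k],90-cy[k]));print("door deg",k.sum(),np.percentile(a,[10,50,90]).round(1))
th=np.radians(np.arange(90,-1,-5.));q=p
for T in th:
    n=np.array([-np.cos(T),np.sin(T)]);g=np.array([0,90])+130*np.array([-np.sin(T),-np.cos(T)])+n*(3+8*np.cos(T)+12.5*np.sin(T))
    s=g-q;print(round(np.degrees(T)),"at",g.round(1),"tool row",np.round([s[0],-s[1]],1));q=g
E
python3 door.py
```

```text
caddy pos [-130.3  123.4] 0.028178813540034865 [ 1.799e+02  1.000e-01 -7.500e+00] F [0.8 1.2 0.3] 0.00174249004775445
door deg 456 [84.2 88.  89.4]
90 at [-130.   105.5] tool row [ 0.3 17.9]
85 at [-130.9   94.8] tool row [-0.9 10.7]
80 at [-130.9   83.9] tool row [-0.  10.9]
75 at [-130.    72.9] tool row [ 0.9 11. ]
70 at [-128.1   62. ] tool row [ 1.9 10.9]
65 at [-125.3   51.1] tool row [ 2.8 10.9]
60 at [-121.5   40.4] tool row [ 3.8 10.7]
55 at [-116.7   30. ] tool row [ 4.8 10.4]
50 at [-111.   20.] tool row [ 5.7 10. ]
45 at [-104.3   10.4] tool row [6.7 9.6]
40 at [-96.7   1.4] tool row [7.6 9. ]
35 at [-88.3  -6.9] tool row [8.4 8.3]
30 at [-79.  -14.5] tool row [9.3 7.6]
25 at [-69.  -21.3] tool row [10.   6.8]
20 at [-58.4 -27.1] tool row [10.7  5.8]
15 at [-47.1 -32. ] tool row [11.2  4.9]
10 at [-35.4 -35.8] tool row [11.7  3.8]
5 at [-23.3 -38.5] tool row [12.1  2.7]
0 at [-11. -40.] tool row [12.3  1.5]
```

Request:
{"fn": "apply_moves", "kwargs": {
  "targets": [
    [0,0.006,0,0,0,0,0],
    [0,0.005,0,0,0,0,0],
    [0,0.004,0,0,0,0,0],
    [0,0.004,0,0,0,0,0],
    [-0.0005,0.005,0,0,0,0,0],
    [-0.0004,0.006,0,0,0,0,0],
    [0,0.011,0,0,0,0,0],
    [0.001,0.011,0,0,0,0,0]
  ]
}}

```text
time: 27.93
tcp_pos: [0.4809, 0.0718, 0.0288]
ee_rot: [180.0, 0.0, -7.4]
wrist_force: [0.4, -0.1, 0.2]
opening: 0.009
gripper_force: 0.2
```

Request:
{"fn": "apply_moves", "kwargs": {
  "targets": [
    [0.0019,0.0109,0,0,0,0,0],
    [0.0028,0.0109,0,0,0,0,0],
    [0.0038,0.0107,0,0,0,0,0],
    [0.0048,0.0104,0,0,0,0,0],
    [0.0057,0.01,0,0,0,0,0],
    [0.0067,0.0096,0,0,0,0,0],
    [0.0076,0.009,0,0,0,0,0]
  ]
}}

```text
time: 28.52
tcp_pos: [0.5052, -0.004, 0.0288]
ee_rot: [180.0, 0.0, -7.4]
wrist_force: [-0.3, 0.2, 0.3]
opening: 0.01
gripper_force: 0.2
```

Request:
{"fn": "apply_moves", "kwargs": {
  "targets": [
    [0.0084,0.0083,0,0,0,0,0],
    [0.0093,0.0076,0,0,0,0,0],
    [0.01,0.0068,0,0,0,0,0],
    [0.0107,0.0058,0,0,0,0,0],
    [0.0056,0.0025,0,0,0,0,0],
    [0.0056,0.0024,0,0,0,0,0]
  ]
}}

```text
time: 29.02
tcp_pos: [0.5504, -0.0428, 0.0287]
ee_rot: [180.0, 0.0, -7.4]
wrist_force: [-0.1, 0.2, -0.4]
opening: 0.002
gripper_force: 0.2
```

```bash
python3 door.py | head -2
```

```text
caddy pos [-47. -33.] 0.028664920042957513 [180.    0.   -7.4] F [-0.1  0.2 -0.4] 0.0015008930326436318
door deg 659 [10.9 12.9 13.9]
```

Request:
{"fn": "apply_moves", "kwargs": {
  "targets": [
    [0.0056,0.0018,0,0,0,0,0],
    [0.0056,0.0015,0,0,0,0,0],
    [0.005,0.001,0,0,0,0,0],
    [0.005,0.001,0,0,0,0,0],
    [0.004,0.0005,0,0,0,0,0],
    [0.004,0.0005,0,0,0,0,0],
    [0.003,0,0,0,0,0,0]
  ]
}}

```text
time: 29.65
tcp_pos: [0.5814, -0.0525, 0.0288]
ee_rot: [180.0, -0.0, -7.4]
wrist_force: [-0.9, -0.2, 0.3]
opening: 0.003
gripper_force: 0.2
```

Request:
{"fn": "apply_moves", "kwargs": {
  "targets": [
    [0.001,0,0,0,0,0,0],
    [0.001,0,0,0,0,0,0],
    [0.001,0,0,0,0,0,0]
  ]
}}

```text
time: 29.9
tcp_pos: [0.5839, -0.0528, 0.0288]
ee_rot: [180.0, 0.0, -7.4]
wrist_force: [-0.1, -0.8, 0.2]
opening: 0.005
gripper_force: 0.2
```

```bash
python3 door.py | head -2
```

```text
caddy pos [-12.4 -38.7] 0.028775773379097085 [180.    0.   -7.4] F [-0.1 -0.8  0.2] 0.004967282980656785
door deg 245 [-1.4 -0.7  0.8]
```

Request:
{"fn": "apply_moves", "kwargs": {
  "targets": [
    [0.0005,0,0,0,0,0,0],
    [0.0005,0,0,0,0,0,0],
    [0.0005,0,0,0,0,0,0]
  ]
}}

```text
time: 30.2
tcp_pos: [0.5852, -0.0529, 0.0288]
ee_rot: [-180.0, 0.0, -7.4]
wrist_force: [-5.2, 0.7, 3.6]
opening: 0.005
gripper_force: 2.7
```

Request:
{"fn": "apply_moves", "kwargs": {
  "targets": [
    [0.0004,0,0,0,0,0,0],
    [0.0004,0,0,0,0,0,0],
    [0,0,0,0,0,0,0]
  ]
}}

```text
time: 30.45
tcp_pos: [0.5852, -0.0529, 0.0287]
ee_rot: [-180.0, 0.1, -7.4]
wrist_force: [-9.3, 1.8, 6.7]
opening: 0.006
gripper_force: 4.6
```

Stop felt (9 N). Back off and look.

Request:
{"fn": "apply_moves", "kwargs": {
  "targets": [
    [-0.0008,0,0,0,0,0,0],
    [-0.002,0,0,0,0,0,0],
    [-0.006,0,0,0,0,0,0],
    [-0.012,0,-0.01,0,0,0,0],
    [-0.012,0,-0.025,0,0,0,0],
    [-0.012,0,-0.035,0,0,0,0],
    [-0.012,0,-0.035,0,0,0,0],
    [-0.02,0,-0.03,0,0,0,0]
  ]
}}

```text
time: 31.12
tcp_pos: [0.51, -0.0436, 0.1653]
ee_rot: [180.0, -0.0, -7.4]
wrist_force: [0.4, 0.6, 1.7]
opening: 0.005
gripper_force: 0.0
```

Request:
{"fn": "apply_moves", "kwargs": {
  "targets": [
    [-0.02,0,-0.02,0,0,0,0],
    [-0.01,0,0,0,0,0,0],
    [0,0,0,0,0,0,0],
    [0,0,0,0,0,0,0],
    [0,0,0,0,0,0,0],
    [0,0,0,0,0,0,0]
  ]
}}

```text
time: 31.62
tcp_pos: [0.4806, -0.0396, 0.1833]
ee_rot: [179.9, 0.0, -7.4]
wrist_force: [-0.6, 0.0, 0.9]
opening: 0.008
gripper_force: 0.0
```

```bash
python3 door.py|head -2; python3 col.py
python3 - <<'E'
from meas import *
c=read_camera("scene");d=read_camera("top");cv2.imwrite("pics/c.png",np.hstack([cv2.resize(c["color"][140:310,215:415],None,fx=2,fy=2),cv2.resize(d["color"][80:250,240:440],None,fx=2,fy=2)])[...,::-1])
E
```

```text
caddy pos [-116.6  -38.7] 0.18330849535363633 [179.9   0.   -7.4] F [-0.6  0.   0.9] 0.007884987182689696
door deg 219 [-1.7 -1.1  0.4]
[ 0.4805 -0.0398  0.1834] [ 1.7993e+02  3.0000e-02 -7.4300e+00] F [ 0.4  0.7 -0.3] M [-0.01  0.17  0.05]
z 0.011 +x face ['few', 'few']
z 0.041 +x face ['few', 67, np.float64(-75.1), np.float64(0.0)]
z 0.077 +x face [26, np.float64(73.7), np.float64(0.4), 35, np.float64(-75.0), np.float64(-0.2)]
z 0.011 +x face ['few', 43, np.float64(-74.9), np.float64(0.1)]
z 0.041 +x face ['few', 67, np.float64(-74.8), np.float64(-0.1)]
z 0.077 +x face [26, np.float64(73.7), np.float64(0.7), 31, np.float64(-74.9), np.float64(0.1)]
```

View pics/c.png

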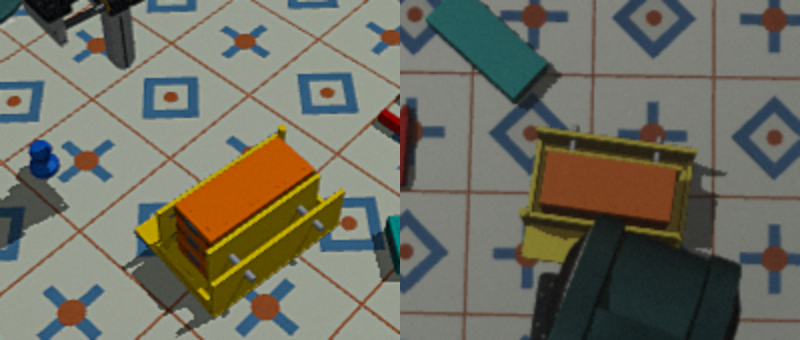

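The column at (250,190) stands flush against the rest. The door lies straight across the opening, the gripper is clear, and the stamp at (42,160) is untouched. Handing in.

```bash
python3 -c "
from bench import *
print(finish_job())"
```

```text
the job is handed in; nothing more can be done
None
```

The job is handed in at about 32 s: the deep and shallow cases are stacked squarely on the base, the column was pushed firmly against the back rest (22–24 N), and the door is shut against its stop. The arm is clear and never went near the cup, crayons or stamp.

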